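# Line up the microscope objectives by length

### The job

Stand the four microscope objectives on the rack, one centred on each round pad, in order of length: the shortest on the pad next to the upright post, the longest on the pad farthest from it. They must all end up standing upright and let go; never tip one over, and leave the little oil bottle where it is.

Things in the scene. Friction and masses are not known exactly. Their poses are not given: they have to be found in the camera images.
- objective_short: loose microscope objective lens, bare metal, standing upright nose up, 36 mm tall overall: a straight cylindrical barrel 30 mm in diameter over its lowest 30 mm, then a nose tapering to a flat tip 25 mm across with a dark lens. Origin at the centre of its flat underside, z axis up along the barrel. Starts on a fixed square cork mat, 220 mm wide and 6 mm thick, 75 mm or more from the other objectives, centre to centre. 75 to 285 g.
- objective_medium: loose microscope objective lens, bare metal, standing upright nose up, 49 mm tall overall: a straight cylindrical barrel 30 mm in diameter over its lowest 36 mm, then a nose tapering to a flat tip 19 mm across with a dark lens. Origin at the centre of its flat underside, z axis up along the barrel. Starts on a fixed square cork mat, 220 mm wide and 6 mm thick, 75 mm or more from the other objectives, centre to centre. 75 to 285 g.
- objective_long: loose microscope objective lens, bare metal, standing upright nose up, 62 mm tall overall: a straight cylindrical barrel 30 mm in diameter over its lowest 42 mm, then a nose tapering to a flat tip 14 mm across with a dark lens. Origin at the centre of its flat underside, z axis up along the barrel. Starts on a fixed square cork mat, 220 mm wide and 6 mm thick, 75 mm or more from the other objectives, centre to centre. 75 to 285 g.
- objective_longest: loose microscope objective lens, bare metal, standing upright nose up, 75 mm tall overall: a straight cylindrical barrel 30 mm in diameter over its lowest 48 mm, then a nose tapering to a flat tip 9 mm across with a dark lens. Origin at the centre of its flat underside, z axis up along the barrel. Starts on a fixed square cork mat, 220 mm wide and 6 mm thick, 75 mm or more from the other objectives, centre to centre. 75 to 285 g.
- pad_1: flat round dark rubber pad, 54 mm in diameter, 3 mm thick, on the rack board; number 1 of the row of four counted from the post. Origin at the centre of its underside; the pad's top is 3 mm above that, 13 mm above the table. Fixed to the board.
- pad_2: flat round dark rubber pad, 54 mm in diameter, 3 mm thick, on the rack board; number 2 of the row of four counted from the post. Origin at the centre of its underside; the pad's top is 3 mm above that, 13 mm above the table. Fixed to the board.
- pad_3: flat round dark rubber pad, 54 mm in diameter, 3 mm thick, on the rack board; number 3 of the row of four counted from the post. Origin at the centre of its underside; the pad's top is 3 mm above that, 13 mm above the table. Fixed to the board.
- pad_4: flat round dark rubber pad, 54 mm in diameter, 3 mm thick, on the rack board; number 4 of the row of four counted from the post. Origin at the centre of its underside; the pad's top is 3 mm above that, 13 mm above the table. Fixed to the board.
- rack: fixed white rack board, 304 x 74 mm and 10 mm thick, with four pads in a row 66 mm apart and one upright brass post (24 mm across, top 40 mm above the table) at one end. Origin at the middle of the row of pads, on the table; x axis along the row, away from the post: post at x = -148 mm, pads 1 to 4 at x = -99, -33, 33, 99 mm. It may lie turned any way on the table.
- oil_bottle: small loose amber bottle with a black cap, 32 mm in diameter, 62 mm tall, standing beyond the mat and the rack; not to be disturbed. Origin at the centre of its underside.
There are look-alikes about, which are no part of the job. What is shaped like the objective_long but pink or yellow is not meant. Leave any purple or red look-alike of the objective_longest alone.

How it is judged (in metres and radians):
At the end, for the whole second after the job is handed in: Shortest to longest objective stand on pads 1 to 4 counted from the post, each within 12 mm of its pad's centre, upright within 0.1 rad, base on the pad (less than 4 mm above its top), at rest and released (horizontal distance between objective_short and pad_1 below 0.012 m and angle between each of objective_short, objective_medium, objective_long, objective_longest's own z axis and vertical below 0.1 rad and z of objective_short in the frame of pad_1 below 0.007 m and linear speed of each of objective_short, objective_medium, objective_long, objective_longest below 0.02 m/s and angular speed of each of objective_short, objective_medium, objective_long, objective_longest below 0.2 rad/s and horizontal distance between objective_medium and pad_2 below 0.012 m and z of objective_medium in the frame of pad_2 below 0.007 m and horizontal distance between objective_long and pad_3 below 0.012 m and z of objective_long in the frame of pad_3 below 0.007 m and horizontal distance between objective_longest and pad_4 below 0.012 m and z of objective_longest in the frame of pad_4 below 0.007 m); the robot touches nothing.
It fails at once if an objective is tipped over (more than 0.6 rad) (angle between any of objective_short, objective_medium, objective_long, objective_longest's own z axis and vertical above 0.6 rad).
It fails at once if the oil bottle is moved more than 25 mm or knocked over (distance of oil_bottle from where it was at the start of the episode above 0.025 m or angle between oil_bottle's own z axis and vertical above 0.5 rad).
It also fails if it takes over 93 s, if anything falls off the work surface, if the arm or the gripper's body presses on something with over 40 N, if the wrist force passes 120 N, or if a joint passes its speed limit or range.

### The arm

A 6-joint arm with a two-finger parallel gripper is mounted at the origin on the work surface. World frame = base frame: x ahead of the robot, y to its left, z up, the work surface at z = 0. Lengths are in mm, angles in degrees, forces in N, time in s.
With the tool pointing down it reaches from about 250 to 725 mm from the base axis. Payload 9.7 kg.
Tool frame: the origin (TCP) lies at the very end of the fingers, on their centre line; the grasp point (between the pads) lies 19 mm behind it; z points along the fingers, y is the direction in which the jaws open and shut (so a half turn about z gives the same grasp; the last joint's range is limited). The gripper opens to 85 mm and grips with 20 to 120 N. Pads are 22 mm wide; open, the fingers measure 114 mm over their backs; the gripper's body (76 mm by 85 mm) begins 54 mm behind the grasp point. The pads swing forward as they close: fully open they stand 13 mm farther back than shut.
Start: joints at [-64.286, 4.979, 10.078, 95.1, 0, 90], TCP at [238.634, -495.531, 231.284] pointing down, gripper open.
Joint ranges: [-179.16, 179.16], [-48.56, 103.87], [-65.8, 70.77], [-126.05, 130.52], [-82.76, 87.17], [-180, 180]. Speed limits (degrees/s): [127.2, 127.2, 147.25, 180, 180, 180].

### API

Orientations are given as a 3x3 rotation matrix whose columns are the frame's x, y, z axes.
In Python, from bench import telemetry, viewer, job gives the robot as it stands.
- The arm moves only by the tool carry_out, never from a script. Its argument "targets" is a list of rows, each a list of 3 entries, a list of its own where there are three numbers: the shift along the tool's x, y, z in mm, then the turn about the tool's z in degrees, then the finger opening in mm, from 0 to 85.4. In form: [[[dx, dy, dz], turn, hand], ...]. A call has 1 to 5 rows; each row shifts and turns the pose as measured when the row begins, along the tool's axes as they then stand; what a row does not reach is not made up. A row lasts 1/10 s, in which the tool goes at most 50 mm and 8.59 degrees, less where a joint would pass 70% of its speed; a pose out of reach is approached as far as the arm can. A call is refused whole if a number of a shift passes 50 or a number of a turn 8.59, either way. A call with a gripper value outside its range is refused whole. The fingers move at their own pace and stop on an object; "squeeze" is the grip in N (left out, the last holds). Time passes only in rows, so rows that do not move let the fingers close. It gives the time, the measured TCP pose, the force and the opening at its end, in the units of the state.
- telemetry.state(): the state, without advancing time (a new reading comes with each control period).
- viewer.read_camera(name): name is "scene" or "top" or "wrist"; returns a dict with "image" (400x640x3 uint8, blue, green, red), "range_z" (400x640 float32, mm along the optical axis (not along the pixel's ray), 0 where there is no reading), "fx", "fy", "cx", "cy" (pixels), "extrinsics" (4x4, takes a point from camera to world coordinates). Camera axes: x right, y down, z forward; pixel columns grow to the right and rows downward; lengths in mm; the calibration is good to about 2 mm. A picture is of the moment at which its call begins.
- job.job_done(): hands the job in, once; it reports no verdict.
The state is a dict: "time_s": time; "qpos": joint angles; "qvel": joint speeds; "effort": joint torques, N m; "tool_pos": TCP position; "tool_rot": TCP orientation; "wrist_force": force on the tool from outside, world axes, zero at the start; "ft_torque": the same for the moment, N m; "grip_width": opening from 0.0 (shut) to 1.0 (fully open).
Only numpy, scipy, OpenCV 4.12 (cv2) and the standard library are available. Lean on these libraries where they do the work, as an engineer would, in place of code of your own. Each camera call takes 0.05 s, during which the arm holds its last target.

## Working session

There is one attempt and no reset: what is moved stays moved. The work goes in short steps, Python scripts to look and compute and a tool call to move; the robot and the scene stay as the last step left them, time stands still between calls to the robot, and variables do not carry over. Pictures are saved under pics/ and viewed, and the job is handed in when it is done.

Besides the shell and the picture viewer there is one more tool, called after ">>>" as name(argument=value, ...) on one line, values as JSON. carry_out: Moves the arm, as the interface text tells. Its arguments: {"type":"object","properties":{"targets":{"type":"array","items":{"type":"array"}},"squeeze":{"type":"number"}},"required":["targets"]}

```bash
mkdir -p pics; python3 - <<'E'
from bench import telemetry, viewer, job
import cv2
print(telemetry.state())
for n in("scene","top"):
    c=viewer.read_camera(n); cv2.imwrite(f"pics/{n}0.png",c["image"]); print(n,c["fx"],c["fy"],c["cx"],c["cy"],c["extrinsics"].tolist())
E
```

```text
{'time_s': 0.0, 'qpos': array([-6.42846875e+01,  5.01141655e+00,  1.00333800e+01,  9.51008973e+01,
       -9.41415667e-04,  8.99999017e+01]), 'qvel': array([ 0.1149707 ,  0.03584521, -0.05158627, -0.02690927, -0.01247265,
       -0.04875097]), 'effort': array([-2.43241374e-07, -5.20386851e+01,  4.64804935e+01,  1.63038127e-02,
        4.88496983e-05,  3.87267391e-06]), 'tool_pos': array([ 238.53416032, -495.30937348,  230.57042936]), 'tool_rot': array([[ 9.00960338e-01,  4.33901019e-01, -6.12568126e-04],
       [ 4.33901451e-01, -9.00959493e-01,  1.23408478e-03],
       [-1.64284238e-05, -1.37765564e-03, -9.99999051e-01]]), 'wrist_force': array([ 0.59461254,  0.22431222, -0.38906543]), 'ft_torque': array([ 0.00453834, -0.02788234, -0.0059222 ]), 'grip_width': 1.0027056408174169}
scene 420.9444485140306 420.9444485140306 315.6084040603663 204.955818064777 [[-0.77874095814949, 0.3871007741856886, -0.49367551157137074, 1004.7167947520009], [0.6273113820824018, 0.4887130787347018, -0.6063332059053965, 576.305000795668], [0.006553625735503903, -0.7818647691886939, -0.6234136128536409, 624.6006533885966], [0.0, 0.0, 0.0, 1.0]]
top 379.69656761602636 379.69656761602636 323.2855626548705 197.25881678324836 [[0.014054544907438854, -0.9983594271072926, 0.055506072401523866, 487.0943753366558], [-0.9993319487145579, -0.01589781367520579, -0.032907686012740536, 4.641594271343966], [0.03373612375198822, -0.0550064889476402, -0.9979159083449084, 918.9440041216184], [0.0, 0.0, 0.0, 1.0]]
```

View pics/scene0.png

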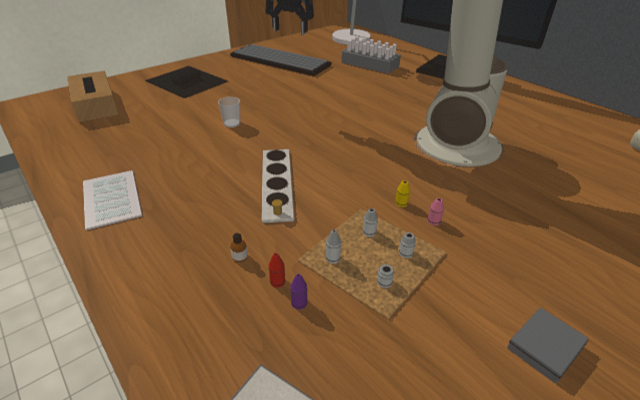

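View pics/top0.png

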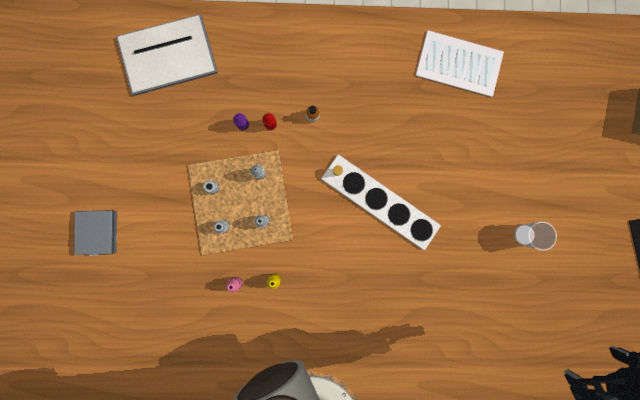

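```bash
cat > h.py <<'E'
from bench import telemetry, viewer, job
import cv2, numpy as np
def cloud(c):
    d=c["range_z"].astype(float); v,u=np.mgrid[0:400,0:640]
    P=np.stack([(u-c["cx"])/c["fx"]*d,(v-c["cy"])/c["fy"]*d,d],-1)
    E=np.array(c["extrinsics"]); W=P@E[:3,:3].T+E[:3,3]; W[d<=0]=np.nan
    return W
def proj(c,p):
    E=np.linalg.inv(np.array(c["extrinsics"])); q=E[:3,:3]@np.array(p,float)+E[:3,3]
    return q[0]/q[2]*c["fx"]+c["cx"], q[1]/q[2]*c["fy"]+c["cy"]
def ray(c,u,v,z):
    E=np.array(c["extrinsics"]); d=E[:3,:3]@np.array([(u-c["cx"])/c["fx"],(v-c["cy"])/c["fy"],1]); o=E[:3,3]
    return o+d*(z-o[2])/d[2]
E
python3 - <<'E'
from h import *
for n in("top","scene"):
    c=viewer.read_camera(n); W=cloud(c)
    m=((W[...,2]>20)&(W[...,2]<110)&(W[...,0]>200)&(W[...,0]<720)&(abs(W[...,1])<400)).astype(np.uint8)
    k,l,s,ce=cv2.connectedComponentsWithStats(m)
    for i in range(1,k):
        if s[i,4]<12: continue
        p=W[l==i]; zt=np.nanpercentile(p[:,2],97)
        t=p[p[:,2]>zt-4]
        print(n,ce[i].round(),s[i,4],'zt',zt.round(1),'max',p[:,2].max().round(1),'topxy',np.median(t,0).round(1)[:2],'bbox',p.min(0).round()[:2],p.max(0).round()[:2])
    x0,y0,x1,y1=((170,90,470,300) if n=="top" else (200,130,460,330))
    f=800/(x1-x0); im=cv2.resize(c["image"][y0:y1,x0:x1],None,fx=f,fy=f,interpolation=cv2.INTER_CUBIC)[:600]
    cv2.imwrite(f"pics/{n}1.png",im)
E
```

```text
top [240. 121.] 163 zt 75.7 max 77.7 topxy [712.8 172.2] bbox [698. 158.] [720. 187.]
top [269. 121.] 151 zt 75.3 max 76.7 topxy [714.8 105.8] bbox [699.  90.] [720. 120.]
top [258. 172.] 161 zt 82.2 max 84.0 topxy [593.6 128.4] bbox [578. 114.] [606. 142.]
top [338. 170.] 80 zt 42.7 max 43.2 topxy [600.  -55.5] bbox [589. -67.] [612. -46.]
top [210. 187.] 147 zt 45.2 max 45.6 topxy [557.4 237.6] bbox [542. 223.] [570. 250.]
top [261. 221.] 148 zt 70.6 max 73.4 topxy [479.3 117. ] bbox [465. 103.] [493. 131.]
top [221. 227.] 155 zt 57.8 max 58.3 topxy [464.5 209.7] bbox [450. 196.] [478. 223.]
top [273. 281.] 157 zt 65.3 max 66.7 topxy [340.6  87.4] bbox [328.  72.] [356. 101.]
top [234. 285.] 164 zt 65.0 max 66.6 topxy [332.5 178.8] bbox [318. 164.] [347. 193.]
scene [403. 190.] 212 zt 62.8 max 64.0 topxy [345.5  90.3] bbox [334.  77.] [360. 104.]
scene [436. 208.] 237 zt 62.2 max 64.6 topxy [337.8 181.1] bbox [327. 166.] [353. 195.]
scene [277. 205.] 110 zt 41.7 max 42.0 topxy [603.9 -54.7] bbox [592. -67.] [615. -44.]
scene [370. 220.] 277 zt 68.2 max 69.7 topxy [484.4 121.2] bbox [470. 106.] [498. 135.]
scene [333. 244.] 352 zt 80.3 max 82.5 topxy [597.5 131.3] bbox [585. 118.] [612. 147.]
scene [407. 242.] 268 zt 56.2 max 56.8 topxy [469.5 213.4] bbox [457. 200.] [483. 228.]
scene [280. 265.] 138 zt 75.5 max 78.1 topxy [716.8 110. ] bbox [704. 102.] [720. 123.]
scene [385. 273.] 252 zt 43.4 max 45.6 topxy [561.2 241.2] bbox [547. 227.] [576. 255.]
scene [302. 286.] 168 zt 76.0 max 77.1 topxy [715.7 174.8] bbox [701. 169.] [720. 190.]
```

View pics/top1.png

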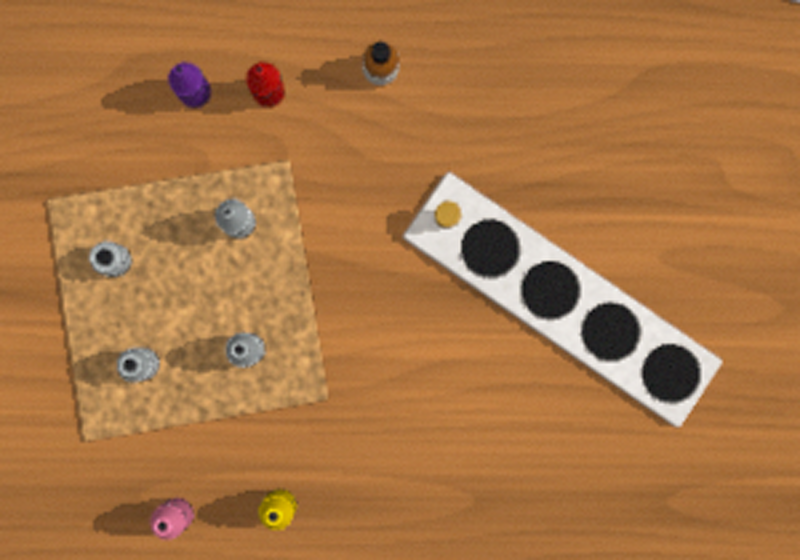

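View pics/scene1.png

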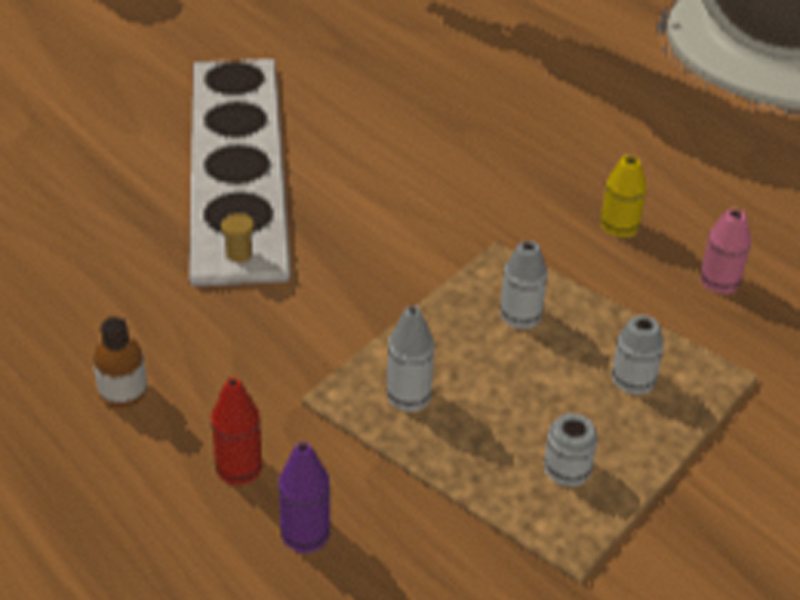

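```bash
python3 - <<'E'
from h import *
for n in("top","scene"):
    c=viewer.read_camera(n); W=cloud(c); g=c["image"].max(2)
    m=((g<70)&(W[...,0]>400)&(W[...,0]<640)&(W[...,1]<-55)&(W[...,1]>-330)&(W[...,2]>5)).astype(np.uint8)
    k,l,s,ce=cv2.connectedComponentsWithStats(m)
    for i in range(1,k):
        if s[i,4]<60: continue
        if n=="scene" and False: pass
        cnt=cv2.findContours((l==i).astype(np.uint8),0,1)[0][0]; e=cv2.fitEllipse(cnt)
        print(n,s[i,4],ce[i].round(1),ray(c,*ce[i],13).round(1),ray(c,*e[0],13).round(1))
E
ls; python3 - <<'E'
from h import *
c=viewer.read_camera("wrist");cv2.imwrite("pics/w0.png",c["image"]);print(c["fx"],c["cx"],c["cy"],np.array(c["extrinsics"]).round(3).tolist())
E
```

```text
top 340 [353.2 182.6] [573.9 -96.7  13. ] [573.9 -96.7  13. ]
top 345 [375.9 198.3] [ 537.1 -151.8   13. ] [ 537.1 -151.8   13. ]
top 342 [398.4 214. ] [ 500.1 -206.3   13. ] [ 500.2 -206.3   13. ]
top 348 [421.1 229.4] [ 464.  -261.3   13. ] [ 464.  -261.3   13. ]
scene 138 [275.8 155. ] [ 468.3 -257.    13. ] [ 468.2 -256.9   13. ]
scene 155 [276.1 168.4] [ 505.3 -202.    13. ] [ 505.2 -201.8   13. ]
scene 183 [276.6 183. ] [ 541.5 -147.4   13. ] [ 541.6 -147.4   13. ]
scene 154 [277.1 197.6] [574.6 -97.2  13. ] [577.  -93.9  13. ]
h.py
pics
327.08243723047127 313.09447629413074 200.79169847566266 [[0.434, -0.868, -0.241, 299.039], [-0.901, -0.419, -0.116, -465.498], [-0.001, 0.267, -0.964, 373.311], [0.0, 0.0, 0.0, 1.0]]
```

View pics/w0.png

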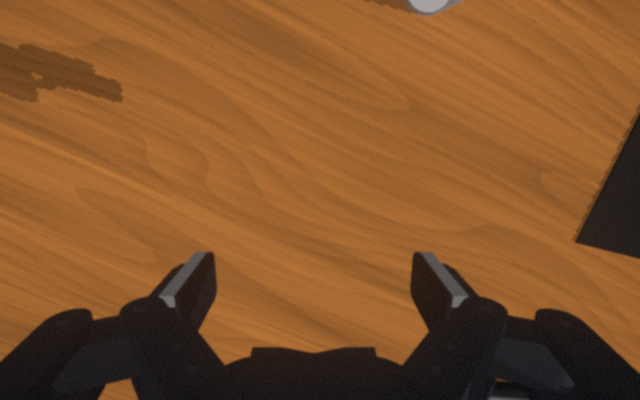

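>>> carry_out(targets=[[[0,0,0],-8.5,85],[[0,0,0],-8.5,85],[[0,0,0],-8.5,85],[[0,0,0],-5,85]], squeeze=50)

```text
time_s: 0.75
tool_pos: [238.5, -495.4, 230.9]
tool_rot: [[0.544, 0.839, -0.0], [0.839, -0.544, 0.001], [0.0, -0.001, -1.0]]
wrist_force: [1.0, 0.6, 0.2]
grip_width: 0.996
```

```bash
cat >> h.py <<'E'
PL=dict(O4=(596,130),O1=(559.3,239.4),O3=(482,119),O2=(467,211.5),P1=(575.7,-95),P2=(539.3,-149.6),P3=(502.7,-204.1),P4=(466.1,-259))
def to(n,z=None):
    s=telemetry.state(); p=s["tool_pos"]; R=s["tool_rot"]
    t=np.array([*(PL[n] if isinstance(n,str) else n),p[2] if z is None else z])
    print("t",round(s["time_s"],2),"pos",p.round(1),"R y",R[:,1].round(3),"z",R[:,2].round(4),"F",s["wrist_force"].round(1),"grip",round(s["grip_width"],3)); print("shift",(R.T@(t-p)).round(1))
    y=np.degrees(np.arctan2(R[1,1],R[0,1])); print("turn",round(y+33.7,2),"q",s["qpos"].round(1))
E
python3 -c "
from h import *
to('O4',150)"
```

```text
t 0.75 pos [ 238.5 -495.4  230.9] R y [ 0.839 -0.544 -0.001] z [-3.e-04  6.e-04 -1.e+00] F [1.  0.6 0.2] grip 0.996
shift [719.2 -40.4  81.2]
turn 0.73 q [-64.3   5.   10.1  95.1  -0.   58.7]
```

>>> carry_out(targets=[[[48,-3,0],0,85],[[48,-3,0],0.5,85],[[48,-3,0],0,85],[[48,-3,0],0,85],[[48,-3,0],0,85]])

```text
time_s: 1.25
tool_pos: [358.0, -284.0, 229.0]
tool_rot: [[0.556, 0.831, -0.001], [0.831, -0.556, 0.001], [0.0, -0.002, -1.0]]
wrist_force: [1.5, 0.7, 0.8]
grip_width: 0.993
```

>>> carry_out(targets=[[[48,-3,0],0,85],[[48,-3,0],0,85],[[48,-3,0],0,85],[[48,-3,0],0,85],[[48,-3,0],0,85]])

```text
time_s: 1.75
tool_pos: [481.9, -66.8, 230.3]
tool_rot: [[0.557, 0.83, 0.002], [0.83, -0.557, -0.0], [0.001, 0.002, -1.0]]
wrist_force: [1.8, -1.3, 0.4]
grip_width: 0.995
```

>>> carry_out(targets=[[[48,-3,0],0,85],[[48,-3,0],0,85],[[48,-3,0],0,85],[[0,0,0],0,85]])

```text
time_s: 2.15
tool_pos: [557.9, 68.0, 229.6]
tool_rot: [[0.553, 0.833, 0.003], [0.833, -0.553, 0.0], [0.002, 0.002, -1.0]]
wrist_force: [-0.6, -0.6, -0.6]
grip_width: 0.998
```

```bash
python3 -c "
from h import *
to('O4',150)"
```

```text
t 2.15 pos [557.9  68.  229.6] R y [ 0.833 -0.553  0.002] z [ 3.1e-03  5.0e-04 -1.0e+00] F [-0.6 -0.6 -0.6] grip 0.998
shift [72.6 -2.7 79.7]
turn 0.15 q [  6.9   6.4  11.4  94.8   0.  130.5]
```

>>> carry_out(targets=[[[36,-1,40],0,85],[[36,-1,40],0,85],[[0,0,0],0,85]])

```text
time_s: 2.45
tool_pos: [594.6, 126.0, 155.0]
tool_rot: [[0.551, 0.834, 0.006], [0.834, -0.551, 0.0], [0.003, 0.005, -1.0]]
wrist_force: [-0.4, -0.4, 0.2]
grip_width: 0.996
```

```bash
python3 - <<'E'
from h import *
to('O4',20)
c=viewer.read_camera("wrist"); im=c["image"].copy()
for n,zz in(("O4",81),("O1",42),("O2",55),("O3",68)):
    u,v=proj(c,(*PL[n],zz)); print(n,u,v); cv2.circle(im,(int(round(u)),int(round(v))),3,(0,255,0),1)
cv2.imwrite("pics/w1.png",im)
W=cloud(c); 
for n in ("O1","O2","O3","O4"):
    m=(np.hypot(W[...,0]-PL[n][0],W[...,1]-PL[n][1])<25)&(W[...,2]>20)&(W[...,2]<100)
    if m.sum()>20: p=W[m]; t=p[p[:,2]>p[:,2].max()-5]; print(n,m.sum(),p[:,2].max(),np.median(t,0),p.min(0),p.max(0))
E
```

```text
t 2.45 pos [594.6 126.  155. ] R y [ 0.834 -0.551  0.005] z [ 5.6e-03  2.0e-04 -1.0e+00] F [-0.4 -0.4  0.2] grip 0.996
shift [  3.7  -1.7 135. ]
turn 0.23 q [ 1.200e+01  1.170e+01  9.200e+00  8.710e+01 -1.000e-01  1.355e+02]
O4 312.28267539438843 206.41290940270537
O1 190.21851742404385 100.43864372761314
O2 113.19801441994466 201.00635020876348
O3 198.8180699191803 289.96845894435234
O1 1420 44.49230409564677 [558.97141348 239.34460753  41.67414789] [544.31526761 224.76419208  20.00341631] [573.15354634 254.5157038   44.4923041 ]
O2 1585 56.39367675734556 [468.30715925 212.14878805  54.41319439] [456.13452527 197.63058954  20.00456923] [482.01123603 226.99909757  56.39367676]
O3 433 53.85867407006555 [492.31891738 113.56631956  50.81760178] [481.03261134 104.69631236  20.07692555] [496.45652016 134.24890848  53.85867407]
O4 1332 82.38806806315645 [595.25382588 130.78458855  80.33388029] [580.07859537 115.721316    20.26068169] [609.70451088 145.19726661  82.38806806]
```

View pics/w1.png

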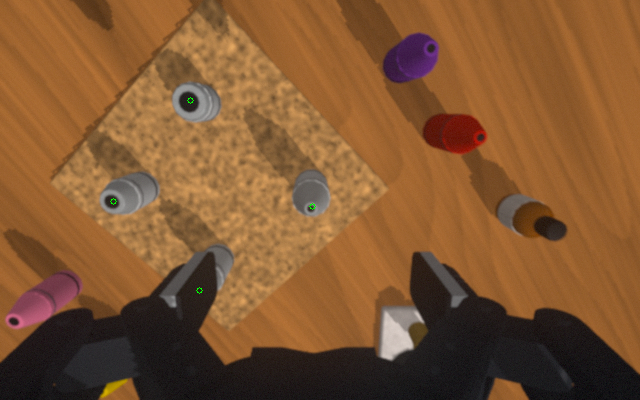

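>>> carry_out(targets=[[[4,-2,0],0,85],[[0,0,40],0,85],[[0,0,40],0,85],[[0,0,30],0,85],[[0,0,10],0,85]])

```text
time_s: 3.0
tool_pos: [599.9, 126.3, 45.6]
tool_rot: [[0.555, 0.831, 0.023], [0.832, -0.555, 0.002], [0.015, 0.017, -1.0]]
wrist_force: [-0.5, -0.3, -0.1]
grip_width: 0.997
```

```bash
python3 -c "
from h import *
to('O4',20)"
```

```text
t 3.0 pos [599.9 126.3  45.6] R y [ 0.831 -0.555  0.017] z [ 0.0226  0.0025 -0.9997] F [-0.5 -0.3 -0.1] grip 0.997
shift [ 0.6 -5.7 25.5]
turn -0.04 q [ 1.190e+01  1.270e+01 -1.900e+00  7.420e+01 -1.000e-01  1.357e+02]
```

>>> carry_out(targets=[[[0,-5,3],0,85],[[0,0,8],0,85],[[0,0,8],0,85],[[0,0,4],0,85]])

```text
time_s: 3.4
tool_pos: [598.3, 128.5, 27.2]
tool_rot: [[0.557, 0.83, 0.03], [0.83, -0.557, 0.004], [0.02, 0.022, -1.0]]
wrist_force: [0.2, 0.4, -0.3]
grip_width: 0.994
```

```bash
python3 -c "
from h import *
to('O4',20)"
```

```text
t 3.4 pos [598.3 128.5  27.2] R y [ 0.83  -0.557  0.022] z [ 0.0296  0.0038 -0.9996] F [ 0.2  0.4 -0.3] grip 0.994
shift [-0.2 -2.9  7.2]
turn -0.16 q [ 1.22e+01  1.26e+01 -4.00e+00  7.17e+01 -1.00e-01  1.36e+02]
```

>>> carry_out(targets=[[[0,0,0],0,85],[[0,0,0],0,85],[[0,0,0],0,85]])

```text
time_s: 3.7
tool_pos: [598.9, 128.7, 28.2]
tool_rot: [[0.557, 0.83, 0.031], [0.831, -0.557, 0.004], [0.021, 0.023, -1.0]]
wrist_force: [0.5, -0.1, 0.3]
grip_width: 0.992
```

```bash
python3 -c "
from h import *
to('O4',20)"
```

```text
t 3.7 pos [598.9 128.7  28.2] R y [ 0.83  -0.557  0.023] z [ 0.031   0.0041 -0.9995] F [ 0.5 -0.1  0.3] grip 0.992
shift [-0.7 -3.4  8.1]
turn -0.15 q [ 1.22e+01  1.26e+01 -3.90e+00  7.17e+01 -1.00e-01  1.36e+02]
```

>>> carry_out(targets=[[[-0.5,-3.5,9],0,85],[[0,0,1],0,40],[[0,0,0],0,25],[[0,0,0],0,25],[[0,0,0],0,25]], squeeze=50)

```text
time_s: 4.2
tool_pos: [595.9, 130.6, 17.6]
tool_rot: [[0.556, 0.83, 0.031], [0.831, -0.557, 0.004], [0.021, 0.024, -0.999]]
wrist_force: [-5.9, 2.5, 8.0]
grip_width: 0.339
```

>>> carry_out(targets=[[[0,0,0],0,25],[[0,0,0],0,25],[[0,0,0],0,25]])

```text
time_s: 4.5
tool_pos: [595.8, 130.6, 17.7]
tool_rot: [[0.556, 0.83, 0.031], [0.831, -0.557, 0.004], [0.021, 0.023, -1.0]]
wrist_force: [-0.1, 0.9, 0.0]
grip_width: 0.34
```

```bash
python3 - <<'E'
from h import *
to('O4',20)
c=viewer.read_camera("wrist"); cv2.imwrite("pics/w2.png",c["image"])
E
```

```text
t 4.5 pos [595.8 130.6  17.7] R y [ 0.83  -0.557  0.023] z [ 0.0311  0.0044 -0.9995] F [-0.1  0.9  0. ] grip 0.34
shift [-0.3  0.5 -2.3]
turn -0.14 q [ 1.240e+01  1.250e+01 -5.100e+00  7.050e+01 -1.000e-01  1.362e+02]
```

View pics/w2.png

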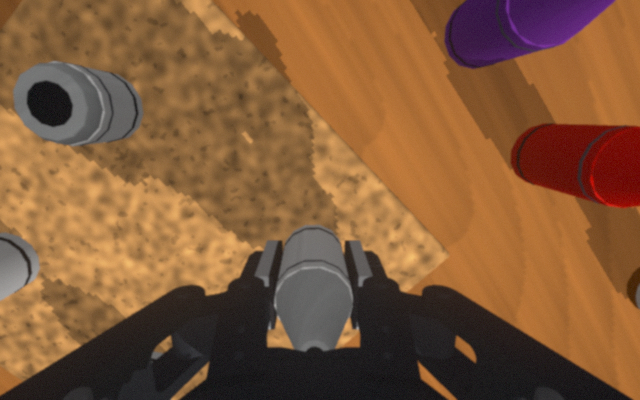

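>>> carry_out(targets=[[[0,0,-15],0,25],[[0,0,-30],0,25],[[0,0,-40],0,25],[[0,0,-40],0,25],[[0,0,0],0,25]])

```text
time_s: 5.05
tool_pos: [590.2, 129.5, 148.6]
tool_rot: [[0.557, 0.83, 0.028], [0.831, -0.557, 0.003], [0.018, 0.021, -1.0]]
wrist_force: [1.3, -0.7, -2.2]
grip_width: 0.339
```

```bash
python3 - <<'E'
from h import *
to('P4',130)
E
```

```text
t 5.05 pos [590.2 129.5 148.6] R y [ 0.83  -0.557  0.021] z [ 0.0278  0.0033 -0.9996] F [ 1.3 -0.7 -2.2] grip 0.339
shift [-392.1  112.9   13.8]
turn -0.15 q [ 12.4   9.9   6.3  84.8  -0.2 136.3]
```

>>> carry_out(targets=[[[-40,12,0],0,25],[[-45,12,0],0,25],[[-45,12,0],0,25],[[-45,12,0],0,25],[[-45,12,0],0,25]])

```text
time_s: 5.55
tool_pos: [517.3, -88.3, 147.7]
tool_rot: [[0.549, 0.835, 0.032], [0.836, -0.549, 0.004], [0.021, 0.024, -0.999]]
wrist_force: [1.1, 0.4, -2.2]
grip_width: 0.339
```

```bash
python3 - <<'E'
from h import *
to('P4',130)
E
```

```text
t 5.55 pos [517.3 -88.3 147.7] R y [ 0.835 -0.549  0.024] z [ 0.032   0.0044 -0.9995] F [ 1.1  0.4 -2.2] grip 0.339
shift [-171.1   50.5   15.3]
turn 0.37 q [-10.   -1.2  -5.5  83.9   0.6 113.3]
```

>>> carry_out(targets=[[[-45,13,0],0.3,25],[[-45,13,0],0,25],[[-45,13,0],0,25],[[-25,8,0],0,25],[[0,0,0],0,25]])

```text
time_s: 6.05
tool_pos: [461.9, -258.0, 146.1]
tool_rot: [[0.558, 0.829, 0.032], [0.83, -0.558, 0.002], [0.02, 0.025, -0.999]]
wrist_force: [0.1, 0.2, -2.7]
grip_width: 0.34
```

```bash
python3 - <<'E'
from h import *
to('P4',24.7)
E
```

```text
t 6.05 pos [ 461.9 -258.   146.1] R y [ 0.829 -0.558  0.025] z [ 0.0321  0.0025 -0.9995] F [ 0.1  0.2 -2.7] grip 0.34
shift [ -0.9   1.  121.5]
turn -0.24 q [-29.7  -0.3  -4.8  84.    1.   94.2]
```

>>> carry_out(targets=[[[-1,1,35],0,25],[[0,0,35],0,25],[[0,0,30],0,25],[[0,0,0],0,25]])

```text
time_s: 6.45
tool_pos: [465.6, -259.4, 44.8]
tool_rot: [[0.56, 0.828, 0.034], [0.828, -0.56, 0.002], [0.021, 0.028, -0.999]]
wrist_force: [0.9, 0.3, -2.5]
grip_width: 0.336
```

```bash
python3 - <<'E'
from h import *
to('P4',24.7)
E
```

```text
t 6.45 pos [ 465.6 -259.4   44.8] R y [ 0.828 -0.56   0.028] z [ 0.0344  0.0016 -0.9994] F [ 0.9  0.3 -2.5] grip 0.336
shift [ 0.2 -0.3 20.1]
turn -0.39 q [-29.7   1.5 -14.2  72.6   1.1  94.4]
```

Tilt change since the grasp is only about 0.2°, so I go on down to the pad.

>>> carry_out(targets=[[[0,0,12],-0.3,25],[[0,0,6],0,25],[[0,0,3],0,25],[[0,0,0],0,25]])

```text
time_s: 6.85
tool_pos: [468.2, -259.0, 26.4]
tool_rot: [[0.554, 0.832, 0.038], [0.832, -0.554, -0.0], [0.021, 0.031, -0.999]]
wrist_force: [-0.1, 0.4, -2.5]
grip_width: 0.338
```

```bash
python3 - <<'E'
from h import *
to('P4',24.7)
E
```

```text
t 6.85 pos [ 468.2 -259.    26.4] R y [ 0.832 -0.554  0.031] z [ 0.0377 -0.     -0.9993] F [-0.1  0.4 -2.5] grip 0.338
shift [-1.2 -1.8  1.6]
turn 0.03 q [-29.5   2.2 -15.6  70.3   1.1  94.2]
```

>>> carry_out(targets=[[[-1,-2,1.5],0,25],[[0,0,1],0,25],[[0,0,0.5],0,25]])

```text
time_s: 7.15
tool_pos: [467.0, -259.3, 25.2]
tool_rot: [[0.554, 0.832, 0.04], [0.832, -0.554, -0.002], [0.021, 0.035, -0.999]]
wrist_force: [-0.0, -0.7, -3.3]
grip_width: 0.336
```

```bash
python3 - <<'E'
from h import *
to('P4',24.7)
c=viewer.read_camera("wrist"); cv2.imwrite("pics/w3.png",c["image"])
E
```

```text
t 7.15 pos [ 467.  -259.3   25.2] R y [ 0.832 -0.554  0.035] z [ 0.0405 -0.0016 -0.9992] F [-0.  -0.7 -3.3] grip 0.336
shift [-0.3 -1.   0.5]
turn 0.03 q [-29.6   1.9 -16.   70.    1.1  94.1]
```

View pics/w3.png

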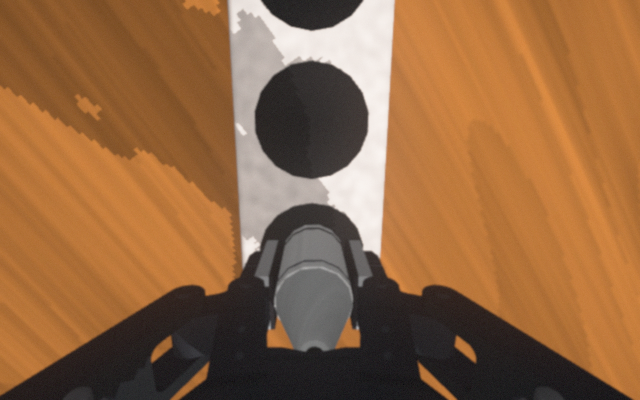

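>>> carry_out(targets=[[[0,-0.5,2],0,25],[[0,0,1],0,25]])

```text
time_s: 7.4
tool_pos: [467.2, -259.4, 24.8]
tool_rot: [[0.554, 0.832, 0.042], [0.832, -0.554, -0.003], [0.021, 0.037, -0.999]]
wrist_force: [-5.4, 3.1, 6.3]
grip_width: 0.341
```

```bash
python3 - <<'E'
from h import *
to('P4',24.7)
E
```

```text
t 7.4 pos [ 467.2 -259.4   24.8] R y [ 0.832 -0.554  0.037] z [ 0.0423 -0.0026 -0.9991] F [-5.4  3.1  6.3] grip 0.341
shift [-0.3 -1.1  0.1]
turn 0.01 q [-29.6   1.8 -16.2  69.8   1.1  94.1]
```

Contact (upward force 6 N, about 9 N above the carried weight). Releasing gently.

>>> carry_out(targets=[[[0,0,0],0,34],[[0,0,0],0,45],[[0,0,0],0,65],[[0,0,0],0,75],[[0,0,-10],0,75]])

```text
time_s: 7.9
tool_pos: [466.8, -259.4, 34.9]
tool_rot: [[0.554, 0.831, 0.043], [0.832, -0.554, -0.003], [0.021, 0.037, -0.999]]
wrist_force: [-0.0, -0.5, 0.2]
grip_width: 0.878
```

>>> carry_out(targets=[[[0,0,-40],0,85],[[0,0,-45],0,85],[[0,0,-45],0,85],[[0,0,0],0,85]])

```text
time_s: 8.3
tool_pos: [460.2, -258.6, 171.7]
tool_rot: [[0.554, 0.832, 0.042], [0.832, -0.554, -0.002], [0.021, 0.036, -0.999]]
wrist_force: [0.3, -0.0, 0.5]
grip_width: 0.994
```

```bash
python3 - <<'E'
from h import *
to('O3',155)
c=viewer.read_camera("wrist"); cv2.imwrite("pics/w4.png",c["image"])
t=viewer.read_camera("top"); cv2.imwrite("pics/t4.png",cv2.resize(t["image"][90:300,170:470],(800,560),interpolation=cv2.INTER_CUBIC))
E
```

```text
t 8.3 pos [ 460.2 -258.6  171.7] R y [ 0.832 -0.554  0.036] z [ 0.0421 -0.0025 -0.9991] F [ 0.3 -0.   0.5] grip 0.994
shift [ 326.  -191.8   16.7]
turn 0.01 q [-29.9  -1.1  -2.8  86.1   1.1  93.8]
```

View pics/w4.png

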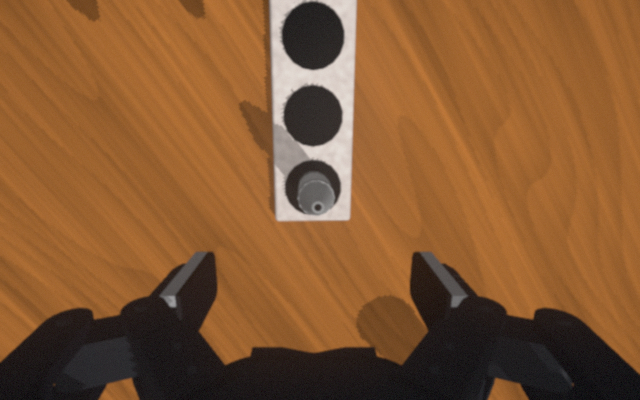

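>>> carry_out(targets=[[[40,-24,0],0,85],[[40,-24,0],0,85],[[40,-24,0],0,85],[[40,-24,0],0,85],[[40,-24,0],0,85]])

```text
time_s: 8.9
tool_pos: [467.8, -22.2, 160.1]
tool_rot: [[0.563, 0.826, 0.028], [0.826, -0.563, 0.002], [0.017, 0.022, -1.0]]
wrist_force: [1.0, 0.5, -0.2]
grip_width: 0.994
```

>>> carry_out(targets=[[[40,-24,0],0,85],[[40,-24,0],0,85],[[40,-24,0],0,85],[[0,0,0],0,85]])

```text
time_s: 9.3
tool_pos: [472.3, 127.5, 154.9]
tool_rot: [[0.559, 0.829, 0.021], [0.829, -0.559, 0.001], [0.013, 0.017, -1.0]]
wrist_force: [-0.7, -0.9, -0.9]
grip_width: 0.996
```

```bash
python3 - <<'E'
from h import *
to('O3',155)
E
```

```text
t 9.3 pos [472.3 127.5 154.9] R y [ 0.829 -0.559  0.017] z [ 0.0211  0.0011 -0.9998] F [-0.7 -0.9 -0.9] grip 0.996
shift [-1.6 12.8  0.1]
turn -0.29 q [ 15.3  -5.4  -8.8  85.5  -0.3 139.2]
```

>>> carry_out(targets=[[[-2,13,20],0,85],[[0,0,45],0,85],[[0,0,45],0,85],[[0,0,0],0,85]])

```text
time_s: 9.7
tool_pos: [482.0, 119.1, 38.2]
tool_rot: [[0.555, 0.832, 0.016], [0.832, -0.555, -0.0], [0.009, 0.014, -1.0]]
wrist_force: [-1.0, 0.1, -0.0]
grip_width: 0.994
```

```bash
python3 - <<'E'
from h import *
to('O3',16)
E
```

```text
t 9.7 pos [482.  119.1  38.2] R y [ 0.832 -0.555  0.014] z [ 1.640e-02 -5.000e-04 -9.999e-01] F [-1.   0.1 -0. ] grip 0.994
shift [-0.3 -0.3 22.2]
turn 0.0 q [ 14.   -2.5 -18.9  72.6  -0.3 137.7]
```

>>> carry_out(targets=[[[0,0,22],0,85],[[0,0,3],0,40],[[0,0,0],0,25],[[0,0,0],0,25],[[0,0,0],0,25]])

```text
time_s: 10.2
tool_pos: [483.7, 118.0, 18.5]
tool_rot: [[0.556, 0.831, 0.019], [0.831, -0.556, -0.0], [0.01, 0.015, -1.0]]
wrist_force: [-2.0, 0.1, -1.1]
grip_width: 0.334
```

>>> carry_out(targets=[[[0,0,0],0,25],[[0,0,0],0,25]])

```text
time_s: 10.4
tool_pos: [484.6, 118.2, 20.4]
tool_rot: [[0.556, 0.831, 0.021], [0.831, -0.556, 0.001], [0.012, 0.017, -1.0]]
wrist_force: [-1.0, 0.2, -1.0]
grip_width: 0.337
```

```bash
python3 - <<'E'
from h import *
to('O3',16)
E
```

```text
t 10.4 pos [484.6 118.2  20.4] R y [ 0.831 -0.556  0.017] z [ 2.100e-02  5.000e-04 -9.998e-01] F [-1.   0.2 -1. ] grip 0.337
shift [-0.9 -2.7  4.4]
turn -0.09 q [ 13.9  -1.8 -20.3  70.3  -0.3 137.6]
```

>>> carry_out(targets=[[[0,0,-15],0,25],[[0,0,-40],0,25],[[0,0,-45],0,25],[[0,0,-40],0,25]])

```text
time_s: 10.8
tool_pos: [478.1, 117.3, 158.8]
tool_rot: [[0.556, 0.831, 0.01], [0.831, -0.556, -0.002], [0.004, 0.01, -1.0]]
wrist_force: [1.2, 0.6, -1.7]
grip_width: 0.336
```

```bash
python3 - <<'E'
from h import *
to('P3',160)
E
```

```text
t 10.8 pos [478.1 117.3 158.8] R y [ 0.831 -0.556  0.01 ] z [ 0.0099 -0.0024 -0.9999] F [ 1.2  0.6 -1.7] grip 0.336
shift [-2.535e+02  1.992e+02 -2.000e-01]
turn -0.08 q [ 13.9  -4.3  -7.3  86.5  -0.3 137.7]
```

>>> carry_out(targets=[[[-36,28,0],0,25],[[-36,28,0],0,25],[[-36,28,0],0,25],[[-36,28,0],0,25],[[-36,28,0],0,25]])

```text
time_s: 11.3
tool_pos: [498.6, -111.6, 168.4]
tool_rot: [[0.546, 0.837, 0.024], [0.838, -0.546, -0.0], [0.013, 0.02, -1.0]]
wrist_force: [0.2, 1.3, -2.4]
grip_width: 0.331
```

>>> carry_out(targets=[[[-36,28,0],0,25],[[-30,24,0],0,25],[[0,0,0],0,25]])

```text
time_s: 11.6
tool_pos: [505.4, -203.6, 168.7]
tool_rot: [[0.55, 0.835, 0.024], [0.835, -0.55, -0.002], [0.012, 0.021, -1.0]]
wrist_force: [0.1, 0.9, -2.6]
grip_width: 0.338
```

```bash
python3 - <<'E'
from h import *
to('P3',27)
E
```

```text
t 11.6 pos [ 505.4 -203.6  168.7] R y [ 0.835 -0.55   0.021] z [ 0.0244 -0.0017 -0.9997] F [ 0.1  0.9 -2.6] grip 0.338
shift [ -3.6  -5.  141.6]
turn 0.32 q [-2.220e+01  2.100e+00  1.000e-01  8.670e+01  4.000e-01  1.012e+02]
```

>>> carry_out(targets=[[[-4,-5,30],0.3,25],[[0,0,35],0,25],[[0,0,35],0,25],[[0,0,15],0,25],[[0,0,0],0,25]])

```text
time_s: 12.1
tool_pos: [501.8, -205.0, 50.8]
tool_rot: [[0.557, 0.83, 0.026], [0.83, -0.557, -0.002], [0.013, 0.023, -1.0]]
wrist_force: [-0.9, -0.6, -1.1]
grip_width: 0.332
```

```bash
python3 - <<'E'
from h import *
to('P3',27)
E
```

```text
t 12.1 pos [ 501.8 -205.    50.8] R y [ 0.83  -0.557  0.023] z [ 0.026  -0.0019 -0.9997] F [-0.9 -0.6 -1.1] grip 0.332
shift [ 1.  -0.3 23.8]
turn -0.16 q [-22.5   2.9 -12.2  73.6   0.5 101.4]
```

>>> carry_out(targets=[[[1,0,15],0,25],[[0,0,7],0,25],[[0,0,1],0,25]])

```text
time_s: 12.4
tool_pos: [504.1, -203.7, 28.3]
tool_rot: [[0.556, 0.831, 0.028], [0.831, -0.556, -0.003], [0.013, 0.025, -1.0]]
wrist_force: [-0.2, -0.3, -1.5]
grip_width: 0.339
```

```bash
python3 - <<'E'
from h import *
to('P3',27)
E
```

```text
t 12.4 pos [ 504.1 -203.7   28.3] R y [ 0.831 -0.556  0.025] z [ 0.0281 -0.0026 -0.9996] F [-0.2 -0.3 -1.5] grip 0.339
shift [-1.1 -0.9  1.2]
turn -0.11 q [-22.3   3.6 -13.9  70.9   0.5 101.6]
```

>>> carry_out(targets=[[[-1,-1,2],0,25],[[0,0,1.5],0,25]])

```text
time_s: 12.6
tool_pos: [503.3, -204.1, 25.6]
tool_rot: [[0.556, 0.831, 0.029], [0.831, -0.556, -0.003], [0.014, 0.026, -1.0]]
wrist_force: [-4.5, 1.9, 7.4]
grip_width: 0.336
```

>>> carry_out(targets=[[[0,0,1.5],0,25]])

```text
time_s: 12.7
tool_pos: [503.4, -204.1, 25.6]
tool_rot: [[0.556, 0.831, 0.03], [0.831, -0.556, -0.003], [0.014, 0.027, -1.0]]
wrist_force: [-8.8, 3.3, 16.0]
grip_width: 0.337
```

Contact (16 N). Release.

>>> carry_out(targets=[[[0,0,0],0,34],[[0,0,0],0,45],[[0,0,0],0,65],[[0,0,0],0,75],[[0,0,-10],0,75]])

```text
time_s: 13.2
tool_pos: [503.7, -204.5, 37.0]
tool_rot: [[0.556, 0.831, 0.032], [0.831, -0.556, -0.004], [0.014, 0.029, -0.999]]
wrist_force: [-0.2, -0.6, -0.6]
grip_width: 0.876
```

>>> carry_out(targets=[[[0,0,-40],0,85],[[0,0,-45],0,85],[[0,0,-45],0,85],[[0,0,0],0,85]])

```text
time_s: 13.6
tool_pos: [498.5, -203.6, 174.1]
tool_rot: [[0.556, 0.831, 0.032], [0.831, -0.556, -0.004], [0.014, 0.029, -0.999]]
wrist_force: [0.5, 0.6, 1.0]
grip_width: 0.995
```

```bash
python3 - <<'E'
from h import *
to('O2',165)
c=viewer.read_camera("wrist"); cv2.imwrite("pics/w5.png",c["image"])
E
```

```text
t 13.6 pos [ 498.5 -203.6  174.1] R y [ 0.831 -0.556  0.029] z [ 0.0319 -0.0042 -0.9995] F [0.5 0.6 1. ] grip 0.995
shift [ 327.3 -257.4    6.3]
turn -0.11 q [-22.5   0.8  -0.7  86.8   0.5 101.3]
```

View pics/w5.png

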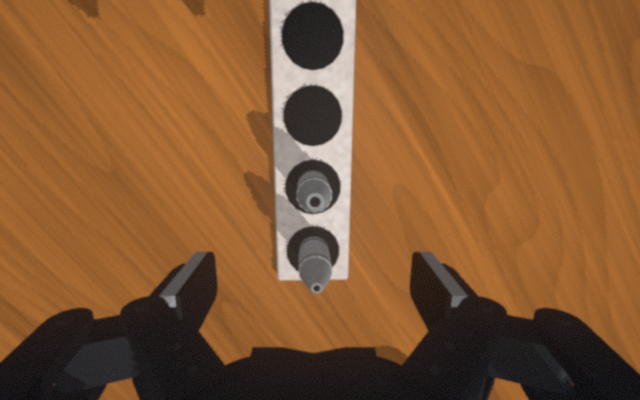

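Both stand on pads 3 (313,190) and 4 (314,255). On to medium.

>>> carry_out(targets=[[[36,-28,0],0,85],[[36,-28,0],0,85],[[36,-28,0],0,85],[[36,-28,0],0,85],[[36,-28,0],0,85]])

```text
time_s: 14.15
tool_pos: [480.8, 26.2, 167.0]
tool_rot: [[0.565, 0.825, 0.027], [0.825, -0.565, -0.004], [0.012, 0.024, -1.0]]
wrist_force: [1.1, -0.0, -0.0]
grip_width: 0.995
```

>>> carry_out(targets=[[[36,-28,0],0,85],[[36,-28,0],0,85],[[36,-28,0],0,85],[[30,-24,0],0,85],[[0,0,0],0,85]])

```text
time_s: 14.65
tool_pos: [465.1, 212.0, 162.0]
tool_rot: [[0.561, 0.828, 0.022], [0.828, -0.561, -0.004], [0.009, 0.021, -1.0]]
wrist_force: [-0.1, -0.7, 0.7]
grip_width: 0.996
```

```bash
python3 - <<'E'
from h import *
to((467.7,211.8),80)
E
```

```text
t 14.65 pos [465.1 212.  162. ] R y [ 0.828 -0.561  0.021] z [ 0.0224 -0.0045 -0.9997] F [-0.1 -0.7  0.7] grip 0.996
shift [ 0.6  0.6 82. ]
turn -0.42 q [ 24.9  -2.3  -5.   86.2  -0.8 149. ]
```

Target TCP z 13.

>>> carry_out(targets=[[[0,0,30],-0.4,85],[[0,0,45],0,85],[[0,0,45],0,85],[[0,0,0],0,85]])

```text
time_s: 15.05
tool_pos: [466.6, 211.5, 37.2]
tool_rot: [[0.552, 0.834, 0.022], [0.834, -0.552, -0.006], [0.007, 0.021, -1.0]]
wrist_force: [0.0, -0.6, -0.6]
grip_width: 0.993
```

```bash
python3 - <<'E'
from h import *
to((467.7,211.8),13)
E
```

```text
t 15.05 pos [466.6 211.5  37.2] R y [ 0.834 -0.552  0.021] z [ 0.0215 -0.0055 -0.9998] F [ 0.  -0.6 -0.6] grip 0.993
shift [ 0.7  0.2 24.2]
turn 0.2 q [ 24.8  -0.4 -17.   72.4  -0.8 148.3]
```

>>> carry_out(targets=[[[0,0,22],0,85],[[0,0,4],0,45],[[0,0,1],0,25],[[0,0,0.5],0,25],[[0,0,0.5],0,25]])

```text
time_s: 15.55
tool_pos: [469.8, 210.7, 15.9]
tool_rot: [[0.553, 0.833, 0.026], [0.833, -0.553, -0.004], [0.011, 0.024, -1.0]]
wrist_force: [-3.6, 0.2, 2.5]
grip_width: 0.334
```

>>> carry_out(targets=[[[0,0,0.5],0,25]])

```text
time_s: 15.65
tool_pos: [470.4, 210.9, 16.6]
tool_rot: [[0.553, 0.833, 0.028], [0.833, -0.553, -0.003], [0.013, 0.025, -1.0]]
wrist_force: [0.7, -0.5, -0.8]
grip_width: 0.332
```

```bash
python3 - <<'E'
from h import *
to((467.7,211.8),13)
E
```

```text
t 15.65 pos [470.4 210.9  16.6] R y [ 0.833 -0.553  0.025] z [ 0.0277 -0.003  -0.9996] F [ 0.7 -0.5 -0.8] grip 0.332
shift [-0.8 -2.8  3.6]
turn 0.08 q [ 24.6   0.4 -18.6  69.7  -0.8 148.2]
```

>>> carry_out(targets=[[[0,0,-15],0,25],[[0,0,-40],0,25],[[0,0,-45],0,25],[[0,0,-40],0,25]])

```text
time_s: 16.05
tool_pos: [463.7, 210.1, 156.7]
tool_rot: [[0.553, 0.833, 0.02], [0.833, -0.553, -0.007], [0.005, 0.02, -1.0]]
wrist_force: [0.9, -0.6, -1.0]
grip_width: 0.335
```

```bash
python3 - <<'E'
from h import *
to('P2',160)
E
```

```text
t 16.05 pos [463.7 210.1 156.7] R y [ 0.833 -0.553  0.02 ] z [ 0.0198 -0.0068 -0.9998] F [ 0.9 -0.6 -1. ] grip 0.335
shift [-257.8  262.     0.7]
turn 0.1 q [ 24.8  -2.4  -5.7  85.8  -0.8 148.4]
```

>>> carry_out(targets=[[[-32,33,0],0,25],[[-32,33,0],0,25],[[-32,33,0],0,25],[[-32,33,0],0,25],[[-32,33,0],0,25]])

```text
time_s: 16.55
tool_pos: [517.3, -15.0, 170.2]
tool_rot: [[0.543, 0.839, 0.036], [0.839, -0.544, -0.001], [0.018, 0.031, -0.999]]
wrist_force: [0.6, -0.1, -0.9]
grip_width: 0.333
```

>>> carry_out(targets=[[[-32,33,0],0,25],[[-32,33,0],0,25],[[-20,20,0],0,25],[[0,0,0],0,25]])

```text
time_s: 16.95
tool_pos: [544.8, -142.5, 173.5]
tool_rot: [[0.548, 0.836, 0.04], [0.837, -0.548, -0.003], [0.019, 0.035, -0.999]]
wrist_force: [-0.6, -0.4, -1.5]
grip_width: 0.337
```

```bash
python3 - <<'E'
from h import *
to('P2',23)
E
```

```text
t 16.95 pos [ 544.8 -142.5  173.5] R y [ 0.836 -0.548  0.035] z [ 0.0396 -0.0034 -0.9992] F [-0.6 -0.4 -1.5] grip 0.337
shift [-11.8  -6.  150.2]
turn 0.46 q [-14.9   3.7   2.2  86.3   0.4 108.4]
```

>>> carry_out(targets=[[[-12,-6,20],0.4,25],[[0,0,40],0,25],[[0,0,40],0,25],[[0,0,20],0,25],[[0,0,0],0,25]])

```text
time_s: 17.45
tool_pos: [538.8, -149.5, 52.6]
tool_rot: [[0.555, 0.831, 0.044], [0.832, -0.555, -0.004], [0.021, 0.039, -0.999]]
wrist_force: [-0.7, -0.3, -1.7]
grip_width: 0.337
```

```bash
python3 - <<'E'
from h import *
to('P2',23)
E
```

```text
t 17.45 pos [ 538.8 -149.5   52.6] R y [ 0.831 -0.555  0.039] z [ 0.0444 -0.004  -0.999 ] F [-0.7 -0.3 -1.7] grip 0.337
shift [-0.4 -0.6 29.6]
turn -0.05 q [-15.7   4.  -10.8  72.7   0.5 108. ]
```

>>> carry_out(targets=[[[0,-1,22],0,25],[[0,0,8],0,25],[[0,0,1],0,25]])

```text
time_s: 17.75
tool_pos: [540.8, -148.0, 24.9]
tool_rot: [[0.553, 0.832, 0.048], [0.833, -0.554, -0.005], [0.023, 0.042, -0.999]]
wrist_force: [0.7, -0.8, -0.1]
grip_width: 0.336
```

```bash
python3 - <<'E'
from h import *
to('P2',23)
E
```

```text
t 17.75 pos [ 540.8 -148.    24.9] R y [ 0.832 -0.554  0.042] z [ 0.0479 -0.0047 -0.9988] F [ 0.7 -0.8 -0.1] grip 0.336
shift [-2.2 -0.4  1.8]
turn 0.04 q [-15.5   4.8 -13.   69.4   0.5 108.1]
```

>>> carry_out(targets=[[[-2,-0.5,2],0,25],[[0,0,1.5],0,25]])

```text
time_s: 17.95
tool_pos: [540.6, -149.5, 24.0]
tool_rot: [[0.553, 0.832, 0.051], [0.833, -0.553, -0.005], [0.024, 0.045, -0.999]]
wrist_force: [0.0, 0.1, -0.5]
grip_width: 0.335
```

>>> carry_out(targets=[[[0,0,1.5],0,25]])

```text
time_s: 18.05
tool_pos: [541.2, -149.6, 23.5]
tool_rot: [[0.553, 0.832, 0.052], [0.833, -0.553, -0.006], [0.024, 0.047, -0.999]]
wrist_force: [-0.2, -0.1, 0.4]
grip_width: 0.335
```

>>> carry_out(targets=[[[0,-1.5,2.5],0,25]])

```text
time_s: 18.15
tool_pos: [541.5, -149.5, 23.1]
tool_rot: [[0.553, 0.831, 0.056], [0.833, -0.553, -0.007], [0.025, 0.051, -0.998]]
wrist_force: [-2.6, -2.5, 19.4]
grip_width: 0.337
```

>>> carry_out(targets=[[[0,0,1],0,25]])

```text
time_s: 18.25
tool_pos: [541.9, -149.8, 23.4]
tool_rot: [[0.553, 0.831, 0.057], [0.833, -0.554, -0.008], [0.025, 0.052, -0.998]]
wrist_force: [0.1, 0.0, 0.0]
grip_width: 0.337
```

>>> carry_out(targets=[[[0,0,1],0,34],[[0,0,0],0,45],[[0,0,0],0,65],[[0,0,0],0,75],[[0,0,-10],0,75]])

```text
time_s: 18.75
tool_pos: [541.1, -149.6, 32.1]
tool_rot: [[0.553, 0.831, 0.057], [0.833, -0.554, -0.008], [0.025, 0.051, -0.998]]
wrist_force: [-0.7, -0.0, 0.2]
grip_width: 0.878
```

>>> carry_out(targets=[[[0,0,-45],0,85],[[0,0,-45],0,85],[[0,0,-45],0,85],[[0,0,0],0,85]])

```text
time_s: 19.15
tool_pos: [532.1, -148.2, 173.9]
tool_rot: [[0.553, 0.831, 0.056], [0.833, -0.554, -0.007], [0.025, 0.051, -0.998]]
wrist_force: [0.5, -0.7, 0.1]
grip_width: 1.002
```

```bash
python3 - <<'E'
from h import *
to('O1',170)
c=viewer.read_camera("wrist"); cv2.imwrite("pics/w6.png",c["image"])
E
```

```text
t 19.15 pos [ 532.1 -148.2  173.9] R y [ 0.831 -0.554  0.051] z [ 0.0557 -0.0074 -0.9984] F [ 0.5 -0.7  0.1] grip 1.002
shift [ 337.7 -192.2    2.5]
turn 0.03 q [-15.8   1.2  -0.3  85.3   0.5 107.8]
```

View pics/w6.png

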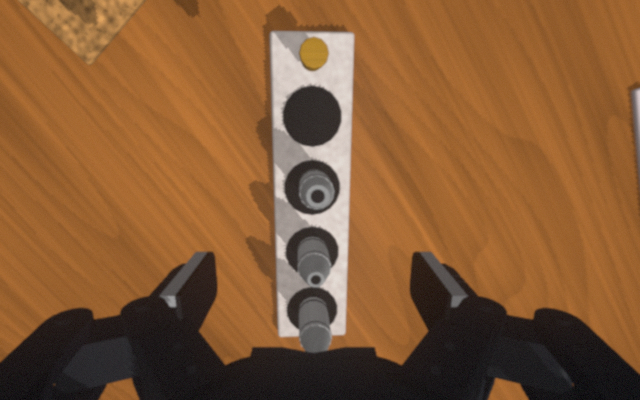

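>>> carry_out(targets=[[[20,-45,0],0,85],[[20,-45,0],0,85],[[20,-45,0],0,85],[[20,-45,0],0,85],[[20,-45,0],0,85]])

```text
time_s: 19.7
tool_pos: [397.5, 60.4, 157.6]
tool_rot: [[0.561, 0.827, 0.047], [0.828, -0.561, -0.007], [0.021, 0.043, -0.999]]
wrist_force: [1.1, 0.3, 0.4]
grip_width: 0.994
```

>>> carry_out(targets=[[[0,0,-45],0,85],[[0,0,-45],0,85],[[0,0,-45],0,85]])

```text
time_s: 20.0
tool_pos: [381.8, 65.6, 283.5]
tool_rot: [[0.553, 0.833, 0.025], [0.833, -0.553, -0.009], [0.006, 0.026, -1.0]]
wrist_force: [0.9, -0.6, 0.9]
grip_width: 0.998
```

>>> carry_out(targets=[[[0,0,45],0,85],[[0,0,45],0,85],[[0,0,45],0,85]])

```text
time_s: 20.3
tool_pos: [394.9, 66.8, 162.8]
tool_rot: [[0.551, 0.833, 0.054], [0.834, -0.551, -0.004], [0.027, 0.048, -0.999]]
wrist_force: [0.5, 0.5, 0.4]
grip_width: 0.996
```

>>> carry_out(targets=[[[0,0,-45],0,85],[[0,0,-45],0,85],[[0,0,-45],0,85]])

```text
time_s: 20.6
tool_pos: [371.6, 64.5, 264.4]
tool_rot: [[0.551, 0.834, -0.01], [0.834, -0.551, -0.016], [-0.019, 0.0, -1.0]]
wrist_force: [1.5, -0.1, 1.2]
grip_width: 1.0
```

>>> carry_out(targets=[[[0,0,20],0,85],[[0,0,20],0,85],[[0,0,20],0,85],[[0,0,20],0,85],[[0,0,20],0,85]])

```text
time_s: 21.1
tool_pos: [373.2, 63.6, 166.7]
tool_rot: [[0.551, 0.835, -0.002], [0.835, -0.551, -0.014], [-0.013, 0.006, -1.0]]
wrist_force: [0.2, -0.7, 0.3]
grip_width: 0.996
```

```bash
python3 - <<'E'
from h import *
to('O1',170)
E
```

```text
t 21.1 pos [373.2  63.6 166.7] R y [ 0.835 -0.551  0.006] z [-0.0017 -0.014  -0.9999] F [ 0.2 -0.7  0.3] grip 0.996
shift [249.2  58.5  -6. ]
turn 0.28 q [ 10.2 -19.2 -18.9  90.6  -0.8 133.7]
```

>>> carry_out(targets=[[[42,10,-1],0,85],[[42,10,-1],0,85],[[42,10,-1],0,85],[[42,10,-1],0,85],[[42,10,-1],0,85]])

```text
time_s: 21.6
tool_pos: [528.9, 212.4, 160.0]
tool_rot: [[0.554, 0.832, -0.012], [0.832, -0.554, -0.018], [-0.022, -0.0, -1.0]]
wrist_force: [0.8, -0.2, 0.9]
grip_width: 0.997
```

>>> carry_out(targets=[[[42,10,0],0,85],[[0,0,0],0,85]])

```text
time_s: 21.8
tool_pos: [563.0, 245.7, 153.3]
tool_rot: [[0.553, 0.833, -0.018], [0.833, -0.553, -0.02], [-0.027, -0.004, -1.0]]
wrist_force: [-2.0, -1.3, -0.0]
grip_width: 0.993
```

```bash
python3 - <<'E'
from h import *
to((559,239.4),10)
E
```

```text
t 21.8 pos [563.  245.7 153.3] R y [ 0.833 -0.553 -0.004] z [-0.018  -0.02   -0.9996] F [-2.  -1.3 -0. ] grip 0.993
shift [ -3.7   0.7 143.4]
turn 0.14 q [ 23.9  14.5  12.2  89.2  -0.6 147.4]
```

>>> carry_out(targets=[[[-4,1,30],0,85],[[0,0,35],0,85],[[0,0,35],0,85],[[0,0,15],0,85],[[0,0,0],0,85]])

```text
time_s: 22.3
tool_pos: [556.7, 238.5, 29.8]
tool_rot: [[0.551, 0.834, -0.025], [0.834, -0.552, -0.023], [-0.033, -0.008, -0.999]]
wrist_force: [0.3, -0.2, 1.2]
grip_width: 1.0
```

```bash
python3 - <<'E'
from h import *
to((559,239.4),10)
E
```

```text
t 22.3 pos [556.7 238.5  29.8] R y [ 0.834 -0.552 -0.008] z [-0.0247 -0.0232 -0.9994] F [ 0.3 -0.2  1.2] grip 1.0
shift [ 2.7  1.6 19.7]
turn 0.21 q [ 23.5  15.2  -0.6  76.   -0.7 147. ]
```

>>> carry_out(targets=[[[3,1,16],0,85],[[0,0,4],0,45],[[0,0,1],0,25],[[0,0,0.5],0,25],[[0,0,0],0,25]])

```text
time_s: 22.8
tool_pos: [559.5, 240.1, 9.4]
tool_rot: [[0.552, 0.834, -0.022], [0.834, -0.552, -0.022], [-0.031, -0.006, -1.0]]
wrist_force: [-1.8, -1.6, 3.0]
grip_width: 0.334
```

>>> carry_out(targets=[[[0,0,0],0,25]])

```text
time_s: 22.9
tool_pos: [559.9, 240.2, 10.0]
tool_rot: [[0.552, 0.834, -0.021], [0.834, -0.552, -0.022], [-0.03, -0.006, -1.0]]
wrist_force: [0.0, -0.6, -0.6]
grip_width: 0.334
```

```bash
python3 - <<'E'
from h import *
to((559,239.4),10)
E
```

```text
t 22.9 pos [559.9 240.2  10. ] R y [ 0.834 -0.552 -0.006] z [-0.0211 -0.0217 -0.9995] F [ 0.  -0.6 -0.6] grip 0.334
shift [-1.2 -0.3  0.1]
turn 0.2 q [ 23.5  16.1  -1.8  73.8  -0.7 147. ]
```

>>> carry_out(targets=[[[0,0,-15],0,25],[[0,0,-35],0,25],[[0,0,-40],0,25],[[0,0,-35],0,25]])

```text
time_s: 23.3
tool_pos: [560.0, 241.9, 137.0]
tool_rot: [[0.551, 0.834, -0.028], [0.833, -0.552, -0.025], [-0.036, -0.01, -0.999]]
wrist_force: [0.5, -0.1, -1.0]
grip_width: 0.334
```

```bash
python3 - <<'E'
from h import *
to('P1',140)
E
```

```text
t 23.3 pos [560.  241.9 137. ] R y [ 0.834 -0.552 -0.01 ] z [-0.0284 -0.0248 -0.9993] F [ 0.5 -0.1 -1. ] grip 0.334
shift [-272.2  199.     4.9]
turn 0.19 q [ 23.7  14.5  10.5  88.   -0.7 147.2]
```

>>> carry_out(targets=[[[-37,27,0],0,25],[[-37,27,0],0,25],[[-37,27,0],0,25],[[-37,27,0],0,25],[[-37,27,0],0,25]])

```text
time_s: 23.8
tool_pos: [574.5, 12.9, 156.7]
tool_rot: [[0.543, 0.839, -0.011], [0.839, -0.544, -0.02], [-0.022, 0.002, -1.0]]
wrist_force: [0.4, -0.2, -0.8]
grip_width: 0.333
```

>>> carry_out(targets=[[[-37,27,0],0,25],[[-37,27,0],0,25],[[-10,8,0],0,25],[[0,0,0],0,25]])

```text
time_s: 24.2
tool_pos: [580.7, -100.8, 165.0]
tool_rot: [[0.549, 0.836, -0.005], [0.836, -0.549, -0.021], [-0.02, 0.008, -1.0]]
wrist_force: [-0.4, -0.5, -0.6]
grip_width: 0.335
```

```bash
python3 - <<'E'
from h import *
to('P1',17)
E
```

```text
t 24.2 pos [ 580.7 -100.8  165. ] R y [ 0.836 -0.549  0.008] z [-0.0046 -0.0211 -0.9998] F [-0.4 -0.5 -0.6] grip 0.335
shift [  5.1  -8.4 147.9]
turn 0.43 q [ -9.2   9.6   7.8  88.3  -1.2 114. ]
```

>>> carry_out(targets=[[[5,-8,20],0.4,25],[[0,0,40],0,25],[[0,0,40],0,25],[[0,0,20],0,25],[[0,0,0],0,25]])

```text
time_s: 24.7
tool_pos: [578.0, -88.7, 46.4]
tool_rot: [[0.552, 0.834, 0.002], [0.834, -0.552, -0.02], [-0.016, 0.013, -1.0]]
wrist_force: [-0.9, 0.1, -0.9]
grip_width: 0.335
```

```bash
python3 - <<'E'
from h import *
to('P1',17)
E
```

```text
t 24.7 pos [578.  -88.7  46.4] R y [ 0.834 -0.552  0.013] z [ 0.0021 -0.0202 -0.9998] F [-0.9  0.1 -0.9] grip 0.335
shift [-6.1  1.2 29.5]
turn 0.22 q [ -8.2   9.9  -5.   74.8  -1.1 115.3]
```

>>> carry_out(targets=[[[-5,1,20],0.2,25],[[-1,0,8],0,25],[[0,0,1],0,25]])

```text
time_s: 25.0
tool_pos: [577.4, -91.7, 21.2]
tool_rot: [[0.552, 0.834, 0.006], [0.834, -0.552, -0.02], [-0.013, 0.016, -1.0]]
wrist_force: [-0.0, 0.8, 0.2]
grip_width: 0.335
```

```bash
python3 - <<'E'
from h import *
to('P1',17)
E
```

```text
t 25.0 pos [577.4 -91.7  21.2] R y [ 0.834 -0.552  0.016] z [ 0.0058 -0.02   -0.9998] F [-0.   0.8  0.2] grip 0.335
shift [-3.7  0.4  4.2]
turn 0.22 q [ -8.5  10.4  -7.3  71.9  -1.1 115. ]
```

>>> carry_out(targets=[[[-4,0,2.5],0,25],[[-1,0,2],0,25]])

```text
time_s: 25.2
tool_pos: [576.0, -95.4, 19.4]
tool_rot: [[0.551, 0.835, 0.009], [0.835, -0.551, -0.02], [-0.012, 0.019, -1.0]]
wrist_force: [-0.7, -0.2, -0.9]
grip_width: 0.332
```

>>> carry_out(targets=[[[0,0,2],0,25]])

```text
time_s: 25.3
tool_pos: [576.5, -95.6, 18.3]
tool_rot: [[0.551, 0.834, 0.01], [0.834, -0.551, -0.021], [-0.011, 0.02, -1.0]]
wrist_force: [-0.3, -0.8, -1.2]
grip_width: 0.336
```

```bash
python3 - <<'E'
from h import *
to('P1',17)
E
```

```text
t 25.3 pos [576.5 -95.6  18.3] R y [ 0.834 -0.551  0.02 ] z [ 0.0105 -0.0205 -0.9997] F [-0.3 -0.8 -1.2] grip 0.336
shift [ 0.1 -1.   1.2]
turn 0.28 q [ -8.9  10.1  -7.9  71.2  -1.1 114.5]
```

>>> carry_out(targets=[[[0,-1,2],0,25]])

```text
time_s: 25.4
tool_pos: [576.1, -95.2, 16.8]
tool_rot: [[0.551, 0.834, 0.011], [0.834, -0.551, -0.021], [-0.011, 0.021, -1.0]]
wrist_force: [0.0, 0.4, -0.0]
grip_width: 0.333
```

>>> carry_out(targets=[[[0,0,2],0,25]])

```text
time_s: 25.5
tool_pos: [576.3, -95.2, 16.4]
tool_rot: [[0.551, 0.834, 0.013], [0.834, -0.551, -0.021], [-0.01, 0.022, -1.0]]
wrist_force: [-9.6, 2.5, 22.1]
grip_width: 0.338
```

Contact (22 N). Release and rise.

>>> carry_out(targets=[[[0,0,0],0,34],[[0,0,0],0,45],[[0,0,0],0,65],[[0,0,0],0,75],[[0,0,-10],0,75]])

```text
time_s: 26.0
tool_pos: [575.8, -95.0, 26.3]
tool_rot: [[0.551, 0.834, 0.012], [0.834, -0.551, -0.02], [-0.01, 0.021, -1.0]]
wrist_force: [0.2, 0.0, -0.6]
grip_width: 0.878
```

>>> carry_out(targets=[[[0,0,-40],0,85],[[0,0,-45],0,85],[[0,0,-45],0,85],[[-20,40,-10],0,85],[[-20,40,-10],0,85]])

```text
time_s: 26.5
tool_pos: [617.1, -166.9, 187.5]
tool_rot: [[0.547, 0.837, 0.012], [0.837, -0.546, -0.02], [-0.01, 0.021, -1.0]]
wrist_force: [0.9, -0.5, 0.8]
grip_width: 0.998
```

>>> carry_out(targets=[[[25,-40,-10],0,85],[[25,-40,-10],0,85],[[25,-40,-10],0,85],[[25,-40,-10],0,85],[[0,0,0],0,85]])

```text
time_s: 27.0
tool_pos: [541.2, 2.2, 221.9]
tool_rot: [[0.557, 0.83, 0.007], [0.83, -0.557, -0.02], [-0.012, 0.017, -1.0]]
wrist_force: [0.3, -0.8, 0.7]
grip_width: 0.997
```

```bash
cat > chk.py <<'E'
from h import *
for n in ("top","scene","wrist"):
    c=viewer.read_camera(n); cv2.imwrite(f"pics/{n}9.png",c["image"]); W=cloud(c)
    for k,h in((1,49),(2,62),(3,75),(4,88)):
        px,py=PL[f"P{k}"]
        m=(np.hypot(W[...,0]-px,W[...,1]-py)<26)&(W[...,2]>22)&(W[...,2]<110)
        if m.sum()<15: print(n,k,"not seen"); continue
        p=W[m]; t=p[p[:,2]>p[:,2].max()-5]
        b=(p.min(0)+p.max(0))/2
        print(n,k,m.sum(),"zmax",p[:,2].max().round(1),"top off",(np.median(t,0)[:2]-[px,py]).round(1),"bbox off",(b[:2]-[px,py]).round(1))
c=viewer.read_camera("top");cv2.imwrite("pics/t9.png",cv2.resize(c["image"][100:260,300:460],(600,600),interpolation=cv2.INTER_CUBIC))
c=viewer.read_camera("scene");cv2.imwrite("pics/s9.png",cv2.resize(c["image"][120:270,210:360],(600,600),interpolation=cv2.INTER_CUBIC))
print(telemetry.state()["tool_pos"],telemetry.state()["time_s"])
E
python3 chk.py
```

```text
top 1 not seen
top 2 not seen
top 3 164 zmax 77.9 top off [-3.2 -0.6] bbox off [-0.8 -0.4]
top 4 187 zmax 91.7 top off [-1.2 -1.8] bbox off [-1.1 -1.1]
scene 1 173 zmax 52.2 top off [2.3 1.5] bbox off [3.2 0.6]
scene 2 200 zmax 64.8 top off [5.4 3.6] bbox off [5.4 3.8]
scene 3 200 zmax 76.8 top off [3.3 2.4] bbox off [1.5 5.2]
scene 4 169 zmax 88.6 top off [2.6 1.2] bbox off [2.9 2.3]
wrist 1 776 zmax 50.8 top off [0.2 0.9] bbox off [0. 1.]
wrist 2 871 zmax 63.4 top off [3.  2.1] bbox off [2.8 2.8]
wrist 3 918 zmax 75.9 top off [3.3 4.4] bbox off [0.9 5.6]
wrist 4 not seen
[542.75734712  -2.39696849 219.03869918] 27.25
```

View pics/t9.png

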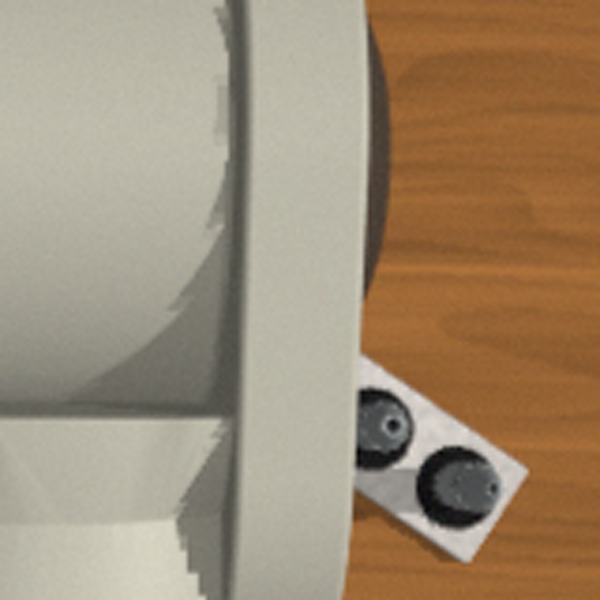

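View pics/s9.png

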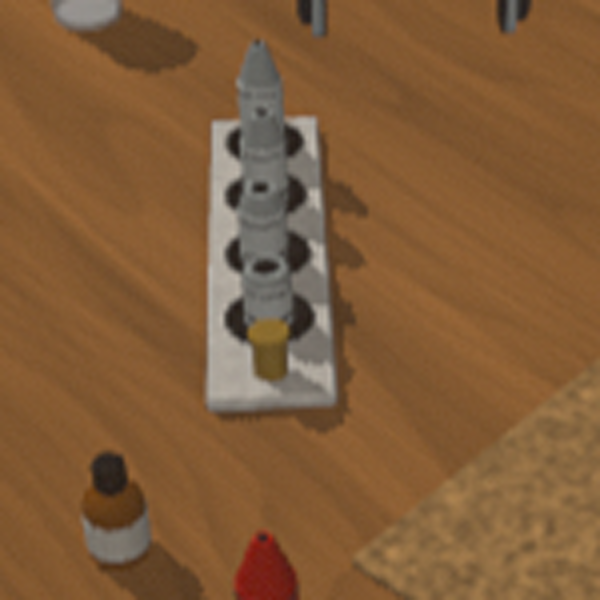

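View pics/scene9.png

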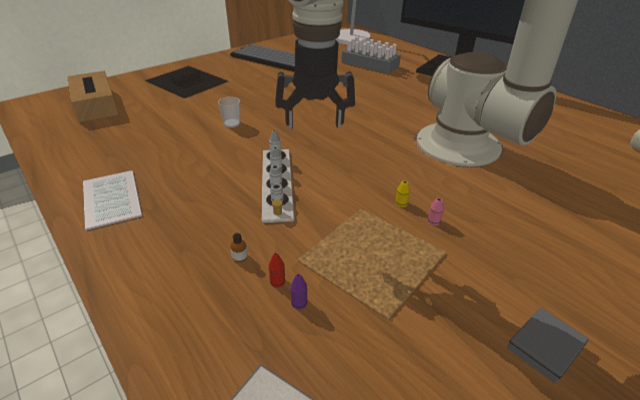

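All four stand in rising order from the post. The fitted offsets are within about 5 mm once the known camera bias is allowed for, and the bottle is unmoved at (238,248). Handing in.

```bash
python3 -c "
from bench import job
print(job.job_done())"
```

```text
the job is handed in; nothing more can be done
None
```

All four bare-metal objectives are standing on the rack, released: short, medium, long and longest on pads 1 to 4 counted from the post. I handed the job in at about 27 s, with no verdict reported.

**Position:** The last pictures put each objective about 1–5 mm from its pad centre, against the 12 mm limit. The largest readings were 6.6 mm for objective_medium (scene camera) and 5.7 mm for objective_long (wrist camera). The scene and top cameras disagree with each other by about 4 mm.

**Upright and seated:** Top heights came out within about 4 mm of what is expected for objectives resting on the pads. I judged uprightness from the pictures and these heights, not by a separate measurement.

**Left alone:** The oil bottle and the coloured look-alikes were at the same pixels in the scene picture as at the start. The gripper is about 220 mm up and away from the rack.

**Disagreements and gaps:**
- The arm hid pads 1 and 2 from the top camera in the final check, and the wrist camera did not see pad 4. Every pad was still covered by at least two cameras.
- The tool's tilt drifted by up to about 3° along the way, and I reduced it before picking the last objective.

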